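# Make up a power kit and a soldering kit

## Robot

A 7-joint arm with a two-finger parallel gripper is mounted at the origin on a cart in front of the work surface, level with it; the furniture and walls round the work are solid. World frame = base frame: x ahead of the robot, y to its left, z up, the work surface at z = 0. Lengths are in m, angles in degrees, forces in N, time in s.
With the tool pointing down it reaches from about 0.425 to 0.875 m from the base axis. Payload 4.7 kg.
Tool frame: the origin (TCP) lies on the centre line of the jaws, within the pads' length; the fingertips stand ahead of it and the grasp point (between the pads) lies 2 mm behind it (env.tip_reach is the x of the fingertips in the tool frame, in m); x points along the fingers, z is the direction in which the jaws open and shut, and the axes are right-handed (so a half turn about x gives the same grasp; the last joint's range is limited). The gripper opens to 87 mm and grips with 3 to 60 N. Pads are 19 mm wide; open, the fingers measure 117 mm over their backs; the gripper's body (75 mm by 190 mm) begins 51 mm behind the grasp point.
Start: joints at [-71.671, 18.392, -4.016, 83.108, 1.295, 78.541, -3.26], TCP at [0.196, 0.62, 0.24] pointing down, gripper open.
Joint ranges: [-163.93, 163.93], [-17.29, 119.83], [-79.2, 71.16], [3.27, 140.29], [-89.18, 269.18], [5.43, 117.66], [-154.24, 154.24]. Speed limits (degrees/s): [147.25, 147.25, 180, 180, 180, 180, 180].

## Interface

Orientations are given as [roll, pitch, yaw] about the fixed x, y, z axes, in that order (R = Rz(yaw) Ry(pitch) Rx(roll)).
In Python, from cell import telemetry, optics, env, models gives the robot as it stands.
- The arm moves only by the shell command python3 -m pendant 'ROWS' [FORCE]. ROWS is JSON, a list of rows, each a list of 3 entries, a list of its own where there are three numbers: the finger opening in mm, from 0 to 87, then the shift along the tool's x, y, z in mm, then the turn, a rotation vector about the tool's x, y, z in rad. A call has 1 to 10 rows; each row is the pose to reach, as a shift and turn from the pose commanded when the call began, along the tool's axes at that moment; what a row does not reach only later rows make up. A row lasts 1/12 s, in which the tool goes at most 41.7 mm and 7.16 degrees, less where a joint would pass 70% of its speed; a pose out of reach is approached as far as the arm can. A call with a gripper value outside its range is refused whole. The fingers move at their own pace and stop on an object; FORCE is the grip in N (left out, the last holds). Time passes only in rows, so rows that repeat a pose let the fingers close. It gives the time, the measured TCP pose, the force and the opening at its end, in the units of the state.
- telemetry.get_obs(): the state, without advancing time (a new reading comes with each control period).
- optics.read_camera(name): name is "scene" or "top"; returns a dict with "image" (420x560x3 uint8, blue, green, red), "range_z" (420x560 float32, m along the optical axis (not along the pixel's ray), 0 where there is no reading), "fx", "fy", "cx", "cy" (pixels), "cam_to_world" (4x4, takes a point from camera to world coordinates). Camera axes: x right, y up, looking along -z (the intrinsics and any distortion apply to the point x, -y, -z); pixel columns grow to the right and rows downward; lengths in m; the calibration is good to about 2 mm. A picture is of the moment at which its call begins.
- env.sign_off(): hands the job in, once; it reports no verdict.
Trained networks look in the newest picture that a camera, given by its name, has taken for a name from the list of things; names that differ only in an ending like _2 or _b are one class to them, and where a whole thing is asked for, a point or a joint stands for the part that bears it (a point fixed in the world has none). Each returns a list of dicts, best first, with "confidence" (0 to 1); they miss things now and then, are a little off and sometimes report something else, mostly with a low value. They report only what shows in the picture. A call takes as long as a camera call. They do not tell look-alikes from the thing itself.
- models.masks_of(camera, label): "pixels" (420x560 bool, what is visible of it) and "extent" ([left, top, right, bottom] as shares, 0 to 1, of the picture: columns of its width, rows of its height, round what is visible of it).
- models.landmark_of(camera, label): "centre" ([row, column] as shares, 0 to 1, of the picture: columns of its width, rows of its height: a listed point, or the origin of a listed thing).
The state is a dict: "time_s": time; "qpos": joint angles; "joint_velocities": joint speeds; "effort": joint torques, N m; "tool_pos": TCP position; "tool_rot": TCP orientation; "force": force on the tool from outside, world axes, zero at the start; "wrist_torque": the same for the moment, N m; "grip_width": finger opening in m.
Only numpy, scipy, OpenCV 4.12 (cv2) and the standard library are available. Lean on these libraries where they do the work, as an engineer would, in place of code of your own. Each camera call takes 0.05 s, during which the arm holds its last target.

## Task

From the stock on the bench make up two kits: in the yellow tray the black tape flat on the round pad and the power adapter on the oblong pad; in the white tray the solder reel upright on the round pad with the green-lidded tin stacked on top of it, and the small ribbed plug on the oblong pad. Centre each thing on its pad (and the tin on the reel), lay the adapter and plug flat and lengthwise along their pads, either way round, let go of everything, and leave the jar and the circuit board where they are.

Things in the scene. Friction and masses are not known exactly. Their poses are not given: they have to be found in the camera images.
- yellow_tray: Bright yellow kit tray, 140 x 220 mm (its x by y), standing on the bench; origin under its centre. Floor 4 mm thick, surrounding rim 4 mm thick and 10 mm high over the bench. Two thin blue pads are inlaid in the floor (their tops count as the floor, 4 mm over the bench): a round one, 66 mm across, centred at its y = -55 mm, and an oblong one, 46 x 76 mm (long along the tray's y), centred at y = +55 mm; both at x = 0. The tray does not move.
- white_tray: White kit tray, 140 x 220 mm (its x by y), standing on the bench; origin under its centre. Floor 4 mm thick, surrounding rim 4 mm thick and 10 mm high over the bench. Two thin blue pads are inlaid in the floor (their tops count as the floor, 4 mm over the bench): a round one, 66 mm across, centred at its y = -55 mm, and an oblong one, 46 x 76 mm (long along the tray's y), centred at y = +55 mm; both at x = 0. The tray does not move. Same shape as the yellow one.
- tape_centre (a point): Roll of black tape with a tan core, lying flat, about 60 mm across and 19 mm high; point at its centre, half-way up. z up.
- adapter_centre (a point): Black power adapter block with a pale label on top and two prongs on one end, lying flat: block 32 (its x) x 52 (its y) x 26 mm high, prongs 12 mm more at its +y end; point at the centre of the block, half-way up. Grasp across the 32 mm.
- reel_centre (a point): Solder reel with blue flanges, standing upright: 55 mm across, 46 mm high, flat top; point at its centre, half-way up. z up.
- tin_centre (a point): Flat round tin with a green lid, 50 mm across, 18 mm high; the lid is fixed; point at its centre, half-way up. z up.
- plug_centre (a point): Small black ribbed plug with a pale round metal barrel on one end, lying flat: body 16 (its x) x 28 (its y) x 14 mm high, barrel 9 mm more at its -y end; point at the centre of the body, half-way up. Grasp across the 16 mm.
- jar_centre (a point): Bystander, to be left alone: white square jar with a blue cap, 56 x 56 x 104 mm high, loose; point at its centre, half-way up.
- board_centre (a point): Bystander, to be left alone: small green circuit board, 26 (its x) x 42 (its y) mm, 13 mm high with its parts, loose; point at the centre of the 2 mm thick board.
There are look-alikes about, which are no part of the job. Of the things like the part that bears adapter_centre, leave any that is purple; of the rest the larger one is meant. Leave any orange look-alike of the part that bears reel_centre alone.

How it is judged (in metres and radians):
At the end, for the whole second after the job is handed in: Each thing on its named tray and pad, resting on the floor, centre within 15 mm of the pad centre along either tray axis; tin on the reel within 12 mm of its axis; adapter and plug within 0.35 rad of the pad length; all level within 0.15 rad, at rest, released; jar and board within 30 mm (x of tape_centre in the frame of yellow_tray between -0.015 and 0.015 m and y of tape_centre in the frame of yellow_tray between -0.07 and -0.04 m and height (world z) of tape_centre between 0.0095 and 0.0175 m and x of adapter_centre in the frame of yellow_tray between -0.015 and 0.015 m and y of adapter_centre in the frame of yellow_tray between 0.04 and 0.07 m and height (world z) of adapter_centre between 0.013 and 0.021 m and x of reel_centre in the frame of white_tray between -0.015 and 0.015 m and y of reel_centre in the frame of white_tray between -0.07 and -0.04 m and height (world z) of reel_centre between 0.023 and 0.031 m and x of plug_centre in the frame of white_tray between -0.015 and 0.015 m and y of plug_centre in the frame of white_tray between 0.04 and 0.07 m and height (world z) of plug_centre between 0.007 and 0.015 m and angle between the y axis of adapter_centre and the y axis of yellow_tray, either way round below 0.35 rad and angle between the y axis of plug_centre and the y axis of white_tray, either way round below 0.35 rad and horizontal distance between tin_centre and reel_centre below 0.012 m and z of tin_centre in the frame of reel_centre between 0.027 and 0.038 m and angle between each of tape_centre, adapter_centre, reel_centre, tin_centre, plug_centre's own z axis and vertical below 0.15 rad and linear speed of each of tape, adapter, reel, tin, plug below 0.02 m/s); the robot touches nothing.
It fails at once if the jar is moved more than 30 mm (distance of jar_centre from where it was at the start of the episode above 0.03 m).
It fails at once if the circuit board is moved more than 30 mm (distance of board_centre from where it was at the start of the episode above 0.03 m).
It also fails if it takes over 131 s, if anything falls off the work surface, if the arm or the gripper's body presses on something with over 40 N, if the wrist force passes 120 N, or if a joint passes its speed limit or range.

## Working session

There is one attempt and no reset: what is moved stays moved. The work goes in short steps, Python scripts to look and compute and a shell command to move; the robot and the scene stay as the last step left them, time stands still between calls to the robot, and variables do not carry over. Pictures are saved under pics/ and viewed, and the job is handed in when it is done.

```bash
ls; mkdir -p pics
python3 - <<'E'
from cell import telemetry, optics, env, models
import cv2
print(telemetry.get_obs(), env.tip_reach)
for n in("scene","top"):
    d=optics.read_camera(n); cv2.imwrite(f"pics/{n}0.png",d["image"]); print(n,d["fx"],d["cx"],d["cy"],d["cam_to_world"].round(3).tolist(),d.keys())
E
```

```text
pics
{'time_s': 0.0, 'qpos': array([-71.67085787,  18.43936551,  -4.01444184,  83.17392993,
         1.29346252,  78.53990766,  -3.26001986]), 'joint_velocities': array([ 1.06090505e-02,  2.29902531e-02, -3.58712210e-02,  2.01543458e-02,
        1.31428855e-01, -7.63533230e-02,  1.30339797e-04]), 'effort': array([-2.63482752e-04, -4.91284525e+01, -4.04180037e-01, -3.12524915e+01,
       -6.40406320e-02,  4.40571865e-02,  1.82085441e-04]), 'tool_pos': array([0.19558466, 0.61934222, 0.23846636]), 'tool_rot': array([-177.61578683,   89.89185335, -105.13656162]), 'force': array([-0.74025237, -0.32358772, -0.59341188]), 'wrist_torque': array([-0.00130353,  0.0486015 ,  0.03304758]), 'grip_width': 0.08711860202938099} 0.017
scene 388.47417323506545 283.55966436452866 207.81827737720596 [[0.878, 0.357, -0.318, 0.29], [-0.478, 0.651, -0.59, -0.526], [-0.004, 0.67, 0.742, 0.79], [0.0, 0.0, 0.0, 1.0]] dict_keys(['image', 'range_z', 'fx', 'fy', 'cx', 'cy', 'cam_to_world'])
top 497.57254418566686 277.39004355863983 209.84511959278163 [[0.011, 0.993, -0.113, 0.454], [-1.0, 0.011, -0.004, 0.065], [-0.003, 0.113, 0.994, 1.366], [0.0, 0.0, 0.0, 1.0]] dict_keys(['image', 'range_z', 'fx', 'fy', 'cx', 'cy', 'cam_to_world'])
```

View pics/scene0.png

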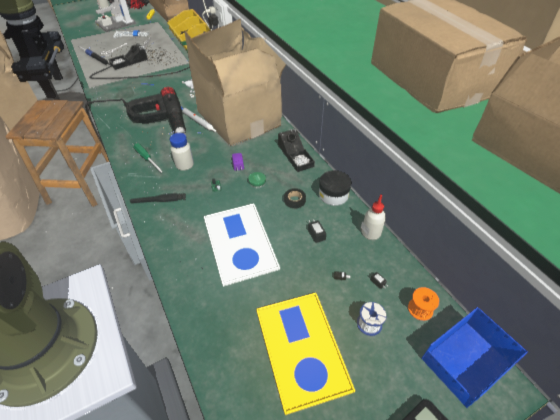

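View pics/top0.png

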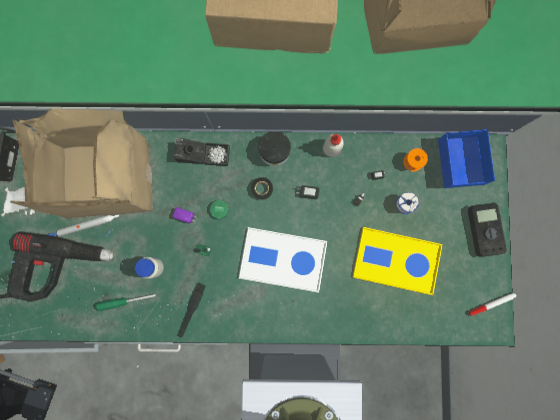

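The scene view shows everything clear of the arm. In the top view: tape (261,188), adapter (307,191) with a small look-alike at (377,174) and a purple one at (182,215), plug (360,199), reel (407,203) with the orange one at (416,159), tin (218,209), jar (148,267), board (203,250), white tray about (283,260), yellow tray about (398,260).

```bash
cat > h.py <<'E'
from cell import telemetry, optics, env, models
import numpy as np, cv2
from scipy.spatial.transform import Rotation as R
def cloud(d):
    z=d["range_z"].astype(float); v,u=np.indices(z.shape)
    P=np.stack([(u-d["cx"])/d["fx"]*z,-(v-d["cy"])/d["fy"]*z,-z,np.ones_like(z)],-1)@np.array(d["cam_to_world"]).T
    P=P[...,:3]; P[z==0]=np.nan; return P
def onplane(d,u,v,h):
    M=np.array(d["cam_to_world"]); r=M[:3,:3]@np.array([(u-d["cx"])/d["fx"],-(v-d["cy"])/d["fy"],-1]); c=M[:3,3]
    return c+r*(h-c[2])/r[2]
def pix(d,p):
    M=np.linalg.inv(np.array(d["cam_to_world"]));q=M@np.append(p,1); return d["cx"]+d["fx"]*q[0]/-q[2], d["cy"]+d["fy"]*q[1]/q[2]
def topfit(P,m,lo=None):
    """min-area rect of the points near the top of the mask"""
    q=P[m&np.isfinite(P[...,2])]; zt=np.percentile(q[:,2],90)
    s=q[q[:,2]>zt-0.008]
    (cx,cy),(w,h),a=cv2.minAreaRect((s[:,:2]*1000).astype(np.float32))
    if w>h: ang=a
    else: ang=a+90
    return (cx,cy),sorted((round(w,1),round(h,1))),(ang+90)%180-90,zt*1000,len(s)
E
python3 - <<'E'
from h import *
H=dict(tape=19,adapter=26,reel=46,tin=18,plug=14,jar=104,board=13)
for cam in("top","scene"):
    d=optics.read_camera(cam);P=cloud(d)
    for l in ["yellow_tray","white_tray"]+[k+"_centre" for k in H]:
        for r in models.masks_of(cam,l)[:4]:
            if r["confidence"]<.3: continue
            m=r["pixels"]; v,u=np.nonzero(m); c,wh,a,zt,n=topfit(P,m)
            print(cam,l,round(r["confidence"],2),"px",int(u.mean()),int(v.mean()),"c",np.round(c,1),wh,"ang",round(a,1),"zt",round(zt,1),n)
        for r in models.landmark_of(cam,l)[:4]:
            if r["confidence"]<.3: continue
            v,u=r["centre"][0]*420,r["centre"][1]*560
            h=H.get(l[:-7],0)/2000
            print("   lm",round(r["confidence"],2),round(u),round(v),(onplane(d,u,v,h)*1000).round(1))
E
```

```text
top yellow_tray 0.82 px 397 260 c [ 474.4 -258.2] [142.0, 224.0] ang 77.9 zt 9.3 3763
   lm 0.9 398 261 [ 473.6 -260.7    0. ]
top white_tray 0.76 px 282 259 c [475.4  53.5] [140.6, 221.0] ang 80.6 zt 9.4 3731
   lm 0.38 397 260 [ 474.4 -259.     0. ]
top tape_centre 0.68 px 261 187 c [668.7 115.4] [57.2, 59.4] ang 17.7 zt 22.1 249
   lm 0.49 261 191 [661.4 117.4   9.5]
top adapter_centre 0.57 px 182 214 c [592.3 328. ] [30.0, 50.1] ang 71.1 zt 29.8 195
top adapter_centre 0.56 px 308 191 c [659.8 -15.9] [30.2, 49.8] ang 83.5 zt 29.1 189
top adapter_centre 0.37 px 203 249 c [498.5 271.1] [22.4, 36.5] ang 76.6 zt 10.8 77
   lm 0.82 182 211 [601.3 331.1  13. ]
   lm 0.81 313 193 [655.6 -26.2  13. ]
   lm 0.69 379 174 [ 711.7 -209.2   13. ]
top reel_centre 0.68 px 415 159 c [ 750.5 -304.7] [52.2, 53.3] ang -71.2 zt 50.2 286
top reel_centre 0.57 px 407 202 c [ 630.9 -279.6] [52.1, 52.5] ang -89.8 zt 49.8 289
   lm 0.97 414 160 [ 747.9 -303.4   23. ]
   lm 0.63 406 205 [ 623.1 -278.5   23. ]
   lm 0.41 312 193 [653.7 -22.8  23. ]
top tin_centre 0.75 px 218 208 c [609.8 230.1] [47.7, 49.4] 
[... 1490 characters left out ...]
] [58.2, 59.7] ang 61.0 zt 20.3 239
   lm 0.94 367 314 [ 628.3 -271.1   23. ]
   lm 0.78 426 304 [ 754.9 -313.1   23. ]
scene tin_centre 0.52 px 256 179 c [608.1 226.6] [48.9, 49.7] ang -86.2 zt 20.0 186
   lm 0.57 257 181 [607.6 221.8   9. ]
scene plug_centre 0.69 px 340 275 c [ 639.  -156.3] [15.7, 30.7] ang -36.5 zt 15.3 79
scene plug_centre 0.42 px 294 197 c [668.2 110.1] [57.3, 59.7] ang 42.4 zt 20.2 234
   lm 0.45 339 274 [ 640.3 -150.     7. ]
scene jar_centre 0.59 px 180 151 c [448.1 400.8] [42.5, 45.4] ang 66.2 zt 104.3 144
   lm 0.63 183 150 [453.9 404.5  52. ]
scene board_centre 0.68 px 215 184 c [497.5 268. ] [19.5, 39.5] ang 86.0 zt 11.7 40
   lm 0.56 219 185 [505.9 261.6   6.5]
```

Run:
```python
from h import *
out=[]
for cam,sp in(("top",[(307,191),(358,199),(407,203),(261,188)]),("scene",[(316,230),(340,275),(370,318),(294,197)])):
    d=optics.read_camera(cam);P=cloud(d);im=d["image"]
    out.append(np.hstack([cv2.resize(im[v-20:v+20,u-20:u+20],(200,200),interpolation=cv2.INTER_NEAREST) for u,v in sp]))
    hsv=cv2.cvtColor(im,cv2.COLOR_BGR2HSV)
    b=cv2.inRange(hsv,(100,120,80),(125,255,255))
    for t in("yellow_tray","white_tray"):
        m=models.masks_of(cam,t)[0]["pixels"].astype(np.uint8)
        m=cv2.morphologyEx(m,cv2.MORPH_CLOSE,np.ones((25,25)))
        n,L,st,c=cv2.connectedComponentsWithStats(b&(m*255))
        cs=[]
        for i in range(1,n):
            if st[i,4]>80:
                cn=max(cv2.findContours((L==i).astype(np.uint8),0,2)[0],key=len)
                w=np.array([onplane(d,*p[0],.004)[:2]*1000 for p in cn],np.float32)
                r=cv2.minAreaRect(w); cs.append(onplane(d,*c[i],.004)[:2]*1000)
                print(cam,t,cs[-1].round(1),np.round(r[1],1),round(r[2],1),st[i,4])
        e=cs[0]-cs[1]; print(" dist",np.linalg.norm(e).round(1),"ang",np.degrees(np.arctan2(e[1],e[0])).round(1))
cv2.imwrite("pics/z.png",np.vstack(out))
```

```text
top yellow_tray [ 486.  -202.9] [72.9 42. ] 77.9 418
top yellow_tray [ 462.7 -310.9] [59.8 59.9] 89.0 416
 dist 110.5 ang 77.9Traceback (most recent call last):
  File "<stdin>", line 9, in <module>
IndexError: list index out of range
```

Run:
```python
from h import *
out=[]
for cam,sp in(("top",[(307,191),(358,199),(407,203),(261,188)]),("scene",[(316,230),(340,275),(370,318),(294,197)])):
    d=optics.read_camera(cam);P=cloud(d);im=d["image"]
    out.append(np.hstack([cv2.resize(im[v-20:v+20,u-20:u+20],(200,200),interpolation=cv2.INTER_NEAREST) for u,v in sp]))
    hsv=cv2.cvtColor(im,cv2.COLOR_BGR2HSV)
    b=cv2.inRange(hsv,(100,120,80),(125,255,255))
    for t,(x,y) in dict(y=(.475,-.258),w=(.475,.054)).items():
        b2=b&(255*((abs(P[...,0]-x)<.08)&(abs(P[...,1]-y)<.12))).astype(np.uint8)
        n,L,st,c=cv2.connectedComponentsWithStats(b2)
        cs=[]
        for i in range(1,n):
            if st[i,4]>80:
                cn=max(cv2.findContours((L==i).astype(np.uint8),0,2)[0],key=len)
                w=np.array([onplane(d,*p[0],.004)[:2]*1000 for p in cn],np.float32)
                r=cv2.minAreaRect(w); cs.append(onplane(d,*c[i],.004)[:2]*1000)
                print(cam,t,cs[-1].round(1),np.round(r[1],1),round(r[2],1),st[i,4])
        e=cs[0]-cs[1]; print(" dist",np.linalg.norm(e).round(1),"ang",np.degrees(np.arctan2(e[1],e[0])).round(1))
cv2.imwrite("pics/z.png",np.vstack(out))
```

```text
top y [ 486.  -202.9] [72.9 42. ] 77.9 418
top y [ 462.7 -310.8] [59.8 59.9] 89.0 415
 dist 110.4 ang 77.8
top w [482.9 109.1] [74.  42.8] 80.4 426
top w [4.65e+02 4.00e-01] [59.6 62.7] 0.6 426
 dist 110.2 ang 80.7
scene y [ 485.2 -206.5] [71.9 42.2] 78.5 619
scene y [ 462.3 -313.8] [61.3 61.2] 60.3 819
 dist 109.8 ang 78.0
scene w [483.1 105.2] [71.1 42.6] 80.5 343
scene w [464.8  -3.1] [58.7 61.5] 61.3 423
 dist 109.9 ang 80.4
```

View pics/z.png

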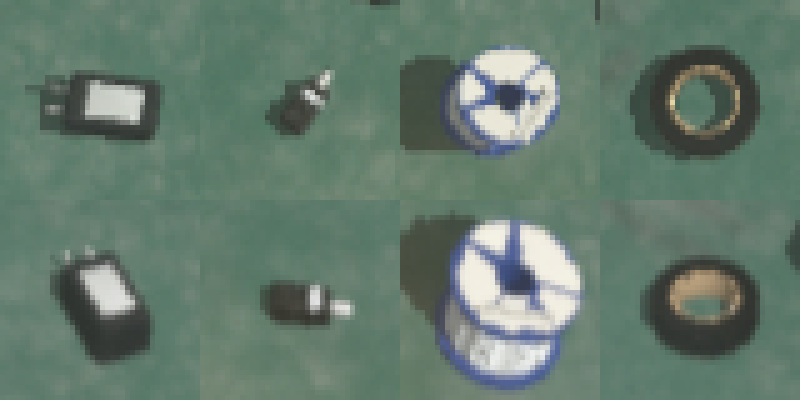

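```bash
cat >> h.py <<'E'
def plan(x,y,z,yaw=None):
    """mm; yaw: azimuth of jaw axis (tool z), mod 180"""
    o=telemetry.get_obs(); p=o["tool_pos"]*1000; M=R.from_euler("xyz",o["tool_rot"],degrees=True).as_matrix()
    cur=np.degrees(np.arctan2(M[1,2],M[0,2]))
    if yaw is None: yaw=cur
    base=np.degrees(np.arctan2(y,x))
    ya=min((yaw+180*k for k in range(-2,4)),key=lambda a:abs((a-cur+180)%360-180))
    zc=np.array([np.cos(np.radians(ya)),np.sin(np.radians(ya)),0]); xc=np.array([0,0,-1.]); yc=np.cross(zc,xc)
    T=np.c_[xc,yc,zc]
    print("t",round(o["time_s"],2),"tcp",p.round(1),"jaw az",cur.round(1),"tilt",np.degrees(np.arccos(-M[2,0])).round(2),"grip",round(o["grip_width"]*1000,1),"F",o["force"].round(1),"q7",o["qpos"][6].round(0))
    print("shift",(M.T@(np.array([x,y,z])-p)).round(1).tolist(),"turn",R.from_matrix(M.T@T).as_rotvec().round(3).tolist(),"dist",np.linalg.norm(np.array([x,y,z])-p).round(),"jaw->",ya,"rel az",round(ya-base,1))
E
python3 - <<'E'
from h import *
plan(630,-280.7,200,None)
plan(630,-280.7,200,0)
for cam in("top","scene"):
    d=optics.read_camera(cam);P=cloud(d)
    G=P[(P[...,0]>.52)&(P[...,0]<.82)&(P[...,1]>-.45)&(P[...,1]<.4)&(P[...,2]>.035)]
    g=np.full((15,43),0)
    for x,y,z in G: i,j=int((x-.52)/.02),int((.4-y)/.02); g[min(i,14),min(j,42)]=max(g[min(i,14),min(j,42)],z*1000)
    print("x\\y from .40");
    for i in range(14,-1,-1): print(f"{.52+.02*i:.2f}"," ".join(f"{k:3d}" for k in g[i]))
E
```

```text
t 2.25 tcp [195.7 619.9 239.6] jaw az 72.5 tilt 0.01 grip 87.0 F [-0.3 -0.1 -0.7] q7 -3.0
shift [39.5, -685.3, -728.0] turn [-0.0, 0.0, 0.0] dist 1001.0 jaw-> -287.5207878464346 rel az -263.5
t 2.25 tcp [195.7 619.9 239.6] jaw az 72.5 tilt 0.01 grip 87.0 F [-0.3 -0.1 -0.7] q7 -3.0
shift [39.5, -685.3, -728.0] turn [1.265, 0.0, -0.0] dist 1001.0 jaw-> -360 rel az -336.0
x\y from .40
0.80 289 290 292 291 290 289 293 290 290 289 291 289 288 289 291 289 289 290 291 289 289 288 288 289 288 289 292 289 291 289 291 290 290 291 291 292 290 290 288 289 290 290 291
0.78   0   0  55  59  51  38   0   0   0   0   0   0   0  57  61  62  64  63  58   0   0   0  82 144 138  69   0   0   0   0   0   0   0   0   0   0   0   0  75  67   0   0   0
0.76   0   0  55  59  64  51   0   0   0   0   0   0   0  62  63  63  61  61  62   0   0   0  73 111 112  68   0   0   0   0   0   0   0   0  52  55  50   0  76  72   0   0   0
0.74   0   0  53  56  59  38   0   0   0   0   0   0   0   0  62  64  65  62   0   0   0   0   0   0   0   0   0   0   0   0   0   0   0  50  54  53  51   0   0  72   0   0   0
0.72   
[... 3907 characters left out ...]
0   0   0   0   0   0   0   0   0   0   0   0   0   0   0   0   0   0   0   0   0   0   0   0   0   0   0   0   0   0   0   0   0   0   0   0   0   0   0   0   0   0   0
0.56   0   0   0   0   0   0   0   0   0   0   0   0   0   0   0   0   0   0   0   0   0   0   0   0   0   0   0   0   0   0   0   0   0   0   0   0   0   0   0   0   0   0   0
0.54   0   0   0   0   0   0   0   0   0   0   0   0   0   0   0   0   0   0   0   0   0   0   0   0   0   0   0   0   0   0   0   0   0   0   0   0   0   0   0   0   0   0   0
0.52   0   0   0   0   0   0   0   0   0   0   0   0   0   0   0   0   0   0   0   0   0   0   0   0   0   0   0   0   0   0   0   0   0   0   0   0   0   0   0   0   0   0   0
```

```bash
python3 - <<'E'
from h import *
plan(630,-280.7,200,-10)
E
python3 -m pendant '[[87,[39.5,-685.3,-728.0],[1.44,0,0]],[87,[39.5,-685.3,-728.0],[1.44,0,0]],[87,[39.5,-685.3,-728.0],[1.44,0,0]],[87,[39.5,-685.3,-728.0],[1.44,0,0]],[87,[39.5,-685.3,-728.0],[1.44,0,0]],[87,[39.5,-685.3,-728.0],[1.44,0,0]],[87,[39.5,-685.3,-728.0],[1.44,0,0]],[87,[39.5,-685.3,-728.0],[1.44,0,0]],[87,[39.5,-685.3,-728.0],[1.44,0,0]],[87,[39.5,-685.3,-728.0],[1.44,0,0]]]'
python3 - <<'E'
from h import *
plan(630,-280.7,200,-10)
E
```

```text
t 2.35 tcp [195.7 619.8 239.6] jaw az 72.5 tilt 0.01 grip 86.9 F [-0.4  0.  -1.1] q7 -3.0
shift [39.6, -685.2, -728.0] turn [1.44, 0.0, -0.0] dist 1001.0 jaw-> -370 rel az -346.0
time_s: 3.18
tool_pos: [0.3771, 0.243, 0.2234]
tool_rot: [58.2, 89.9, 58.7]
force: [1.1, -0.3, -0.4]
grip_width: 0.0871
t 3.18 tcp [377.1 243.  223.4] jaw az 0.5 tilt 0.07 grip 87.1 F [ 1.1 -0.3 -0.4] q7 -37.0
shift [23.0, -526.0, 248.1] turn [0.184, 0.001, -0.001] dist 582.0 jaw-> -370 rel az -346.0
```

```bash
python3 -m pendant '[[87,[23,-526,248],[0.184,0,0]],[87,[23,-526,248],[0.184,0,0]],[87,[23,-526,248],[0.184,0,0]],[87,[23,-526,248],[0.184,0,0]],[87,[23,-526,248],[0.184,0,0]],[87,[23,-526,248],[0.184,0,0]],[87,[23,-526,248],[0.184,0,0]],[87,[23,-526,248],[0.184,0,0]],[87,[23,-526,248],[0.184,0,0]],[87,[23,-526,248],[0.184,0,0]]]'
python3 - <<'E'
from h import *
plan(630,-280.7,100,-10)
E
```

```text
time_s: 4.02
tool_pos: [0.5606, -0.1307, 0.2071]
tool_rot: [26.0, 89.9, 16.4]
force: [1.3, 0.5, 0.8]
grip_width: 0.0869
t 4.02 tcp [ 560.6 -130.7  207.1] jaw az -9.6 tilt 0.09 grip 86.9 F [1.3 0.5 0.8] q7 8.0
shift [107.1, -136.3, 93.4] turn [0.006, 0.001, -0.001] dist 197.0 jaw-> -10 rel az 14.0
```

```bash
python3 -m pendant '[[87,[0,-136,93],[0,0,0]],[87,[0,-136,93],[0,0,0]],[87,[0,-136,93],[0,0,0]],[87,[0,-136,93],[0,0,0]],[87,[0,-136,93],[0,0,0]],[87,[107,-136,93],[0,0,0]],[87,[107,-136,93],[0,0,0]],[87,[107,-136,93],[0,0,0]],[87,[107,-136,93],[0,0,0]],[87,[107,-136,93],[0,0,0]]]' 15
python3 - <<'E'
from h import *
plan(630,-280.7,25,-10)
d=optics.read_camera("scene"); cv2.imwrite("pics/s1.png",cv2.resize(d["image"][200:400,260:540],None,fx=2.5,fy=2.5))
E
```

```text
time_s: 4.85
tool_pos: [0.628, -0.278, 0.0987]
tool_rot: [171.1, 89.9, 161.4]
force: [-0.2, -0.2, 1.1]
grip_width: 0.087
t 4.85 tcp [ 628.  -278.    98.7] jaw az -9.7 tilt 0.15 grip 87.0 F [-0.2 -0.2  1.1] q7 28.0
shift [73.7, -2.4, 2.6] turn [0.006, -0.003, -0.0] dist 74.0 jaw-> -370 rel az -346.0
```

View pics/s1.png

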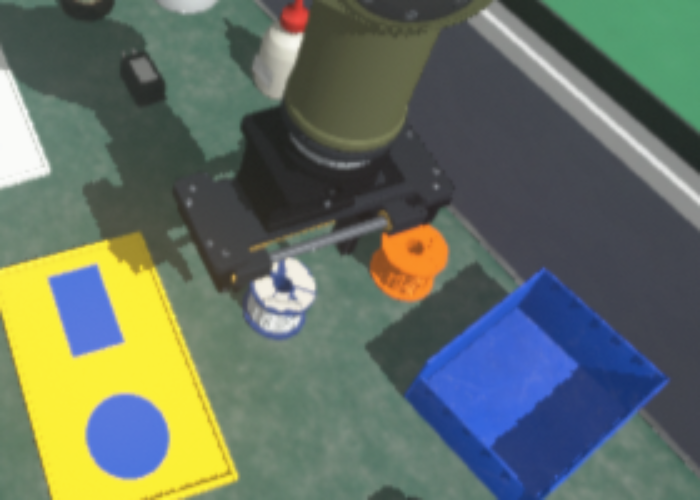

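The gripper stands over the blue reel, with the orange one clear to the right. I'll descend and grip.

```bash
python3 -m pendant '[[87,[0,-2.4,2.6],[0,0,0]],[87,[20,-2.4,2.6],[0,0,0]],[87,[40,-2.4,2.6],[0,0,0]],[87,[55,-2.4,2.6],[0,0,0]],[87,[65,-2.4,2.6],[0,0,0]],[87,[73,-2.4,2.6],[0,0,0]],[87,[73,-2.4,2.6],[0,0,0]],[45,[73,-2.4,2.6],[0,0,0]],[45,[73,-2.4,2.6],[0,0,0]],[45,[73,-2.4,2.6],[0,0,0]]]' 20
python3 -m pendant '[[45,[0,0,0],[0,0,0]],[45,[0,0,0],[0,0,0]],[45,[0,0,0],[0,0,0]],[45,[0,0,0],[0,0,0]]]'
python3 - <<'E'
from h import *
plan(465,-1.4,110,-9.5)
E
```

```text
time_s: 5.73
tool_pos: [0.6314, -0.282, 0.0278]
tool_rot: [-10.3, 89.9, -20.0]
force: [-0.1, 0.3, 1.5]
grip_width: 0.0744
time_s: 6.07
tool_pos: [0.6306, -0.2815, 0.027]
tool_rot: [127.6, 90.0, 117.9]
force: [-0.7, 0.8, 2.2]
grip_width: 0.0539
t 6.07 tcp [ 630.6 -281.5   27. ] jaw az -9.7 tilt 0.02 grip 53.9 F [-0.7  0.8  2.2] q7 30.0
shift [-82.9, 248.3, -210.4] turn [-0.003, -0.0, -0.0] dist 336.0 jaw-> -9.5 rel az -9.3
```

```bash
python3 -m pendant '[[45,[-20,0,0],[0,0,0]],[45,[-50,0,0],[0,0,0]],[45,[-83,0,0],[0,0,0]],[45,[-83,30,-25],[0,0,0]],[45,[-83,60,-50],[0,0,0]],[45,[-83,90,-75],[0,0,0]],[45,[-83,120,-100],[0,0,0]],[45,[-83,150,-126],[0,0,0]],[45,[-83,180,-152],[0,0,0]],[45,[-83,210,-178],[0,0,0]]]'
python3 -m pendant '[[45,[0,20,-17],[0,0,0]],[45,[0,38,-32],[0,0,0]],[45,[0,38,-32],[0,0,0]],[45,[0,38,-32],[0,0,0]],[45,[0,38,-32],[0,0,0]]]'
python3 - <<'E'
from h import *
plan(465,-1.4,32,-9.5)
d=optics.read_camera("scene"); cv2.imwrite("pics/s2.png",cv2.resize(d["image"][100:340,140:420],None,fx=2.5,fy=2.5))
E
```

```text
time_s: 6.9
tool_pos: [0.4891, -0.043, 0.1092]
tool_rot: [143.7, 90.0, 134.0]
force: [0.8, 0.1, -1.9]
grip_width: 0.0544
time_s: 7.32
tool_pos: [0.4658, -0.0024, 0.1098]
tool_rot: [1.3, 90.0, -8.4]
force: [0.4, -0.3, -1.5]
grip_width: 0.0543
t 7.32 tcp [465.8  -2.4 109.8] jaw az -9.7 tilt 0.05 grip 54.3 F [ 0.4 -0.3 -1.5] q7 -11.0
shift [77.8, 0.8, -1.0] turn [-0.004, 0.001, -0.0] dist 78.0 jaw-> 350.5 rel az 350.7
```

View pics/s2.png

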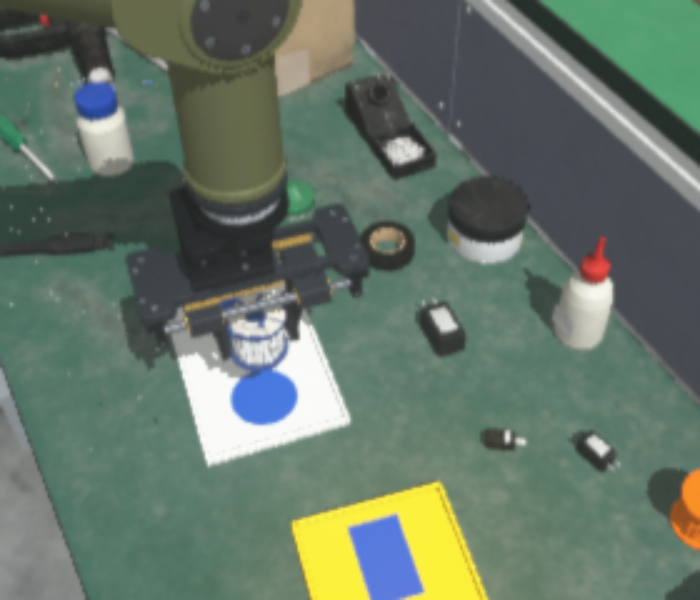

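Reel held upright at (258,335), above its pad. Lowering.

```bash
python3 -m pendant '[[45,[20,0.8,-1],[0,0,0]],[45,[40,0.8,-1],[0,0,0]],[45,[58,0.8,-1],[0,0,0]],[45,[68,0.8,-1],[0,0,0]],[45,[74,0.8,-1],[0,0,0]],[45,[77.5,0.8,-1],[0,0,0]],[45,[77.5,0.8,-1],[0,0,0]],[45,[77.5,0.8,-1],[0,0,0]]]'
python3 - <<'E'
from h import *
plan(465,-1.4,31.5,-9.5)
E
```

```text
time_s: 8.03
tool_pos: [0.4653, -0.001, 0.0327]
tool_rot: [10.5, 89.9, 0.8]
force: [0.4, -0.5, -2.3]
grip_width: 0.0542
t 8.03 tcp [465.3  -1.   32.7] jaw az -9.7 tilt 0.06 grip 54.2 F [ 0.4 -0.5 -2.3] q7 -5.0
shift [1.2, -0.4, -0.2] turn [-0.004, 0.001, -0.0] dist 1.0 jaw-> -369.5 rel az -369.3
```

```bash
python3 -m pendant '[[45,[1.2,0,0],[0,0,0]],[45,[1.2,0,0],[0,0,0]],[80,[1.2,0,0],[0,0,0]],[80,[1.2,0,0],[0,0,0]],[80,[1.2,0,0],[0,0,0]],[80,[1.2,0,0],[0,0,0]],[80,[-30,0,0],[0,0,0]],[80,[-60,0,0],[0,0,0]],[80,[-100,0,0],[0,0,0]],[80,[-100,0,0],[0,0,0]]]'
python3 - <<'E'
from h import *
plan(609,228.4,132,-9.5)
plan(609,228.4,132,20)
E
```

```text
time_s: 8.87
tool_pos: [0.4694, -0.0006, 0.1388]
tool_rot: [27.0, 89.3, 17.2]
force: [1.3, -0.7, 0.2]
grip_width: 0.0796
t 8.87 tcp [469.4  -0.6 138.8] jaw az -9.7 tilt 0.7 grip 79.6 F [ 1.3 -0.7  0.2] q7 -13.0
shift [9.2, 249.3, 98.9] turn [-0.004, 0.011, -0.005] dist 268.0 jaw-> -369.5 rel az -390.1
t 8.87 tcp [469.4  -0.6 138.8] jaw az -9.7 tilt 0.7 grip 79.6 F [ 1.3 -0.7  0.2] q7 -13.0
shift [9.2, 249.3, 98.9] turn [-0.519, 0.012, -0.003] dist 268.0 jaw-> -340 rel az -360.6
```

```bash
python3 -m pendant '[[87,[-5,35,14],[0,0,0]],[87,[0,70,28],[0,0,0]],[87,[5,105,42],[0,0,0]],[87,[9,140,56],[0,0,0]],[87,[9,175,70],[0,0,0]],[87,[9,210,84],[0,0,0]],[87,[9,249,99],[0,0,0]],[87,[9,249,99],[0,0,0]],[87,[9,249,99],[0,0,0]],[87,[9,249,99],[0,0,0]]]'
python3 - <<'E'
from h import *
plan(609,228.4,22,-9.5)
for cam in("top","scene"):
    d=optics.read_camera(cam);P=cloud(d)
    for r in models.masks_of(cam,"reel_centre")[:3]:
        c,wh,a,zt,n=topfit(P,r["pixels"]); print(cam,round(r["confidence"],2),np.round(c,1),wh,zt.round(1))
    cv2.imwrite(f"pics/{cam}3.png",d["image"])
E
```

```text
time_s: 9.7
tool_pos: [0.6039, 0.2272, 0.1225]
tool_rot: [-103.4, 89.9, -113.1]
force: [-0.3, -0.6, 0.6]
grip_width: 0.0867
t 9.7 tcp [603.9 227.2 122.5] jaw az -9.7 tilt 0.1 grip 86.7 F [-0.3 -0.6  0.6] q7 -22.0
shift [100.5, 2.2, 4.9] turn [-0.003, -0.0, 0.002] dist 101.0 jaw-> -369.5 rel az -390.1
top 0.65 [466.8   1.2] [51.5, 51.9] 54.0
top 0.61 [ 750.5 -304.9] [52.0, 53.4] 49.7
scene 0.95 [464.4  -2.8] [49.4, 53.3] 51.8
scene 0.75 [ 748.6 -308.3] [51.1, 52.2] 47.8
```

View pics/scene3.png

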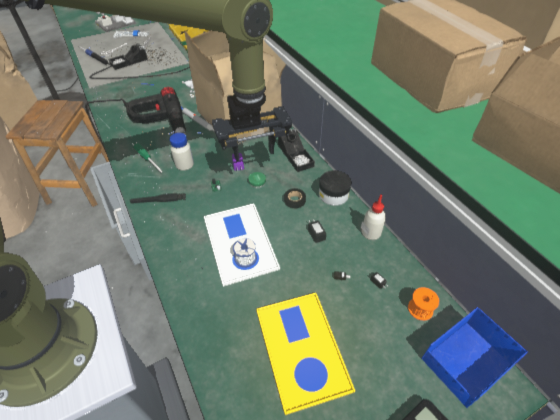

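The reel stands centred on its pad (245,253). Now the tin at (257,180).

```bash
python3 -m pendant '[[87,[0,2,5],[0,0,0]],[87,[30,2,5],[0,0,0]],[87,[60,2,5],[0,0,0]],[87,[80,2,5],[0,0,0]],[87,[92,2,5],[0,0,0]],[87,[100,2,5],[0,0,0]],[87,[100,2,5],[0,0,0]],[87,[100,2,5],[0,0,0]]]'
python3 - <<'E'
from h import *
plan(609,228.4,22,-9.5)
E
```

```text
time_s: 10.57
tool_pos: [0.6101, 0.2292, 0.024]
tool_rot: [31.9, 89.9, 22.2]
force: [0.0, -0.5, 1.2]
grip_width: 0.0872
t 10.57 tcp [610.1 229.2  24. ] jaw az -9.7 tilt 0.08 grip 87.2 F [ 0.  -0.5  1.2] q7 -19.0
shift [2.0, -0.9, -0.9] turn [-0.003, 0.001, -0.001] dist 2.0 jaw-> -369.5 rel az -390.1
```

```bash
python3 -m pendant '[[45,[1.5,-0.9,-0.9],[0,0,0]],[40,[1.5,-0.9,-0.9],[0,0,0]],[40,[1.5,-0.9,-0.9],[0,0,0]],[40,[1.5,-0.9,-0.9],[0,0,0]],[40,[1.5,-0.9,-0.9],[0,0,0]],[40,[1.5,-0.9,-0.9],[0,0,0]],[40,[1.5,-0.9,-0.9],[0,0,0]],[40,[1.5,-0.9,-0.9],[0,0,0]]]' 15
python3 - <<'E'
from h import *
plan(465.5,-1,140,-9.5)
E
```

```text
time_s: 11.23
tool_pos: [0.6084, 0.2285, 0.0218]
tool_rot: [42.5, 90.0, 32.9]
force: [0.2, -0.1, 0.5]
grip_width: 0.0493
t 11.23 tcp [608.4 228.5  21.8] jaw az -9.7 tilt 0.02 grip 49.3 F [ 0.2 -0.1  0.5] q7 -19.0
shift [-118.3, -250.2, -102.3] turn [-0.003, 0.0, -0.0] dist 295.0 jaw-> -369.5 rel az -369.4
```

```bash
python3 -m pendant '[[40,[-25,0,0],[0,0,0]],[40,[-60,0,0],[0,0,0]],[40,[-90,-10,-4],[0,0,0]],[40,[-118,-40,-16],[0,0,0]],[40,[-118,-75,-31],[0,0,0]],[40,[-118,-110,-45],[0,0,0]],[40,[-118,-145,-59],[0,0,0]],[40,[-118,-180,-74],[0,0,0]],[40,[-118,-215,-88],[0,0,0]],[40,[-118,-237,-97],[0,0,0]]]'
python3 -m pendant '[[40,[0,-13,-5],[0,0,0]],[40,[0,-13,-5],[0,0,0]],[40,[0,-13,-5],[0,0,0]],[40,[0,-13,-5],[0,0,0]]]'
python3 - <<'E'
from h import *
plan(465.3,-1,74,-9.5)
E
```

```text
time_s: 12.07
tool_pos: [0.4704, 0.0076, 0.1392]
tool_rot: [178.8, 89.9, 168.9]
force: [0.6, -0.4, -0.5]
grip_width: 0.0491
time_s: 12.4
tool_pos: [0.4667, 0.0008, 0.1399]
tool_rot: [26.5, 89.9, 16.9]
force: [0.6, -0.0, -1.0]
grip_width: 0.0486
t 12.4 tcp [466.7   0.8 139.9] jaw az -9.6 tilt 0.07 grip 48.6 F [ 0.6 -0.  -1. ] q7 -13.0
shift [65.9, -2.0, -1.1] turn [-0.001, 0.001, -0.001] dist 66.0 jaw-> 350.5 rel az 350.6
```

```bash
python3 -m pendant '[[40,[20,-2,-1],[0,0,0]],[40,[40,-2,-1],[0,0,0]],[40,[54,-2,-1],[0,0,0]],[40,[62,-2,-1],[0,0,0]],[40,[66,-2,-1],[0,0,0]],[40,[66,-2,-1],[0,0,0]],[40,[66,-2,-1],[0,0,0]]]'
python3 - <<'E'
from h import *
plan(465.3,-1,72,-9.5)
d=optics.read_camera("scene"); cv2.imwrite("pics/s4.png",cv2.resize(d["image"][180:300,180:340],None,fx=4,fy=4))
E
```

```text
time_s: 12.98
tool_pos: [0.4651, -0.0022, 0.0741]
tool_rot: [-16.1, 90.0, -25.7]
force: [-0.2, 0.7, 0.3]
grip_width: 0.0489
t 12.98 tcp [465.1  -2.2  74.1] jaw az -9.6 tilt 0.05 grip 48.9 F [-0.2  0.7  0.3] q7 -8.0
shift [2.1, 1.3, -0.0] turn [-0.002, 0.001, 0.0] dist 2.0 jaw-> -369.5 rel az -369.4
```

View pics/s4.png

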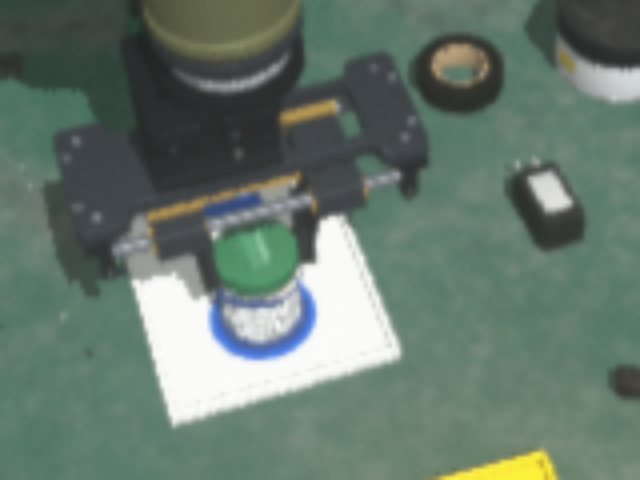

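The tin (255,255) sits right over the reel. Down the last 2 mm and release.

```bash
python3 -m pendant '[[40,[1,1.2,0],[0,0,0]],[40,[2,1.2,0],[0,0,0]],[40,[2,1.2,0],[0,0,0]],[70,[2,1.2,0],[0,0,0]],[70,[2,1.2,0],[0,0,0]],[70,[2,1.2,0],[0,0,0]],[70,[-20,1.2,0],[0,0,0]],[70,[-50,1.2,0],[0,0,0]],[70,[-80,1.2,0],[0,0,0]],[70,[-80,1.2,0],[0,0,0]]]'
python3 - <<'E'
from h import *
plan(639.2,-154.3,150,52.5)
E
```

```text
time_s: 13.87
tool_pos: [0.4683, -0.0013, 0.159]
tool_rot: [27.6, 89.4, 17.9]
force: [1.9, -0.1, -0.5]
grip_width: 0.0699
t 13.87 tcp [468.3  -1.3 159. ] jaw az -9.7 tilt 0.56 grip 69.9 F [ 1.9 -0.1 -0.5] q7 -14.0
shift [10.1, -122.0, 194.1] turn [-1.086, 0.01, 0.001] dist 230.0 jaw-> -307.5 rel az -293.9
```

```bash
python3 -m pendant '[[60,[0,-20,30],[-0.12,0,0]],[60,[0,-40,60],[-0.24,0,0]],[60,[0,-60,90],[-0.36,0,0]],[60,[0,-80,120],[-0.48,0,0]],[60,[0,-100,150],[-0.6,0,0]],[60,[0,-122,180],[-0.72,0,0]],[60,[0,-122,194],[-0.84,0,0]],[60,[0,-122,194],[-0.96,0,0]],[60,[0,-122,194],[-1.086,0,0]],[60,[0,-122,194],[-1.086,0,0]]]'
python3 -m pendant '[[40,[0,0,0],[0,0,0]]]'
python3 - <<'E'
from h import *
plan(639.2,-154.3,19.5,52.5)
for cam in("top","scene"):
    d=optics.read_camera(cam);P=cloud(d)
    for l in("tin_centre","reel_centre","plug_centre"):
      for r in models.masks_of(cam,l)[:2]:
        c,wh,a,zt,n=topfit(P,r["pixels"]); print(cam,l,round(r["confidence"],2),np.round(c,1),wh,zt.round(1),round(a,1))
    cv2.imwrite(f"pics/{cam}5.png",d["image"])
    if cam=="scene":
        im=d["image"]
        cv2.imwrite("pics/s5.png",np.hstack([cv2.resize(im[180:300,180:300],None,fx=3,fy=3),cv2.resize(im[200:320,280:400],None,fx=3,fy=3)]))
        # plug body: points above 5 mm near it, along/perp axis
        q=P[(abs(P[...,0]-.639)<.035)&(abs(P[...,1]+.154)<.035)&(P[...,2]>.006)]*1000
        a=np.radians(-37.5);e=np.array([np.cos(a),np.sin(a)]);s=(q[:,:2]-[639.2,-154.3])@e
        for lo in range(-24,26,3):
            k=(s>=lo)&(s<lo+3)&(q[:,2]<40)
            if k.any(): print(lo,k.sum(),q[k,2].max().round(1))
E
```

```text
time_s: 14.7
tool_pos: [0.6353, -0.1552, 0.1525]
tool_rot: [152.6, 89.9, -154.6]
force: [-0.7, 0.8, 0.7]
grip_width: 0.0602
time_s: 14.78
tool_pos: [0.6352, -0.1548, 0.1529]
tool_rot: [121.5, 90.0, 174.1]
force: [0.1, -0.3, -0.0]
grip_width: 0.0576
t 14.78 tcp [ 635.2 -154.8  152.9] jaw az 52.6 tilt 0.04 grip 57.6 F [ 0.1 -0.3 -0. ] q7 76.0
shift [133.4, -3.0, 2.8] turn [0.003, -0.0, -0.001] dist 134.0 jaw-> -307.5 rel az -293.9
top tin_centre 0.72 [466.6   0.7] [46.5, 49.6] 71.7 -89.3
top reel_centre 0.47 [457.5  14.8] [9.9, 45.6] 53.7 31.6
top plug_centre 0.6 [ 637.1 -151. ] [13.6, 20.0] 16.6 -44.5
scene tin_centre 0.69 [465.9  -2.6] [48.4, 50.7] 69.8 66.5
scene tin_centre 0.38 [ 639.3 -156.3] [15.2, 30.7] 15.2 -35.0
scene reel_centre 0.64 [463.7 -16.7] [22.9, 52.0] 50.0 -8.7
scene plug_centre 0.52 [ 639.4 -157.9] [13.6, 32.7] 15.2 -40.5
-15 8 14.5
-12 10 15.4
-9 10 16.6
-6 8 15.2
-3 9 17.4
0 9 14.5
3 8 15.6
6 8 15.9
9 11 16.1
12 3 11.1
15 3 12.3
18 2 10.0
21 3 10.1
```

View pics/s5.png

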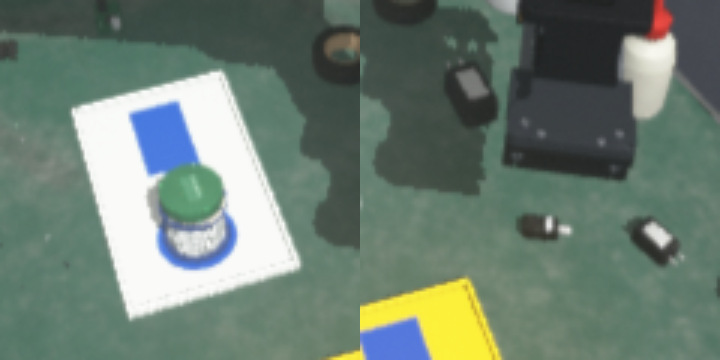

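The tin stands squarely on the reel (192,190). The plug lies free at (540,226), barrel to the right. Descending on it.

```bash
python3 - <<'E'
from h import *
plan(637.5,-153,19.5,52.5)
E
python3 -m pendant '[[45,[30,-0.8,2.8],[0,0,0]],[45,[65,-0.8,2.8],[0,0,0]],[45,[95,-0.8,2.8],[0,0,0]],[45,[115,-0.8,2.8],[0,0,0]],[45,[127,-0.8,2.8],[0,0,0]],[45,[131,-0.8,2.8],[0,0,0]],[45,[131,-0.8,2.8],[0,0,0]],[45,[131,-0.8,2.8],[0,0,0]]]'
python3 - <<'E'
from h import *
plan(637.5,-153,19.5,52.5)
E
```

```text
t 15.18 tcp [ 635.3 -154.1  153.7] jaw az 52.5 tilt 0.01 grip 41.0 F [ 0.5  0.4 -0.4] q7 76.0
shift [134.2, -1.0, 2.2] turn [0.0, 0.0, 0.0] dist 134.0 jaw-> -307.5 rel az -294.0
time_s: 15.85
tool_pos: [0.6387, -0.153, 0.024]
tool_rot: [-65.3, 89.9, -12.8]
force: [0.0, 0.5, -0.1]
grip_width: 0.0448
t 15.85 tcp [ 638.7 -153.    24. ] jaw az 52.5 tilt 0.12 grip 44.8 F [ 0.   0.5 -0.1] q7 79.0
shift [4.5, 0.9, -0.7] turn [0.001, 0.001, 0.002] dist 5.0 jaw-> -307.5 rel az -294.0
```

```bash
python3 -m pendant '[[45,[4.5,0.9,-0.7],[0,0,0]],[45,[4.5,0.9,-0.7],[0,0,0]],[8,[4.5,0.9,-0.7],[0,0,0]],[8,[4.5,0.9,-0.7],[0,0,0]],[8,[4.5,0.9,-0.7],[0,0,0]],[8,[4.5,0.9,-0.7],[0,0,0]],[8,[4.5,0.9,-0.7],[0,0,0]],[8,[4.5,0.9,-0.7],[0,0,0]],[8,[4.5,0.9,-0.7],[0,0,0]],[8,[4.5,0.9,-0.7],[0,0,0]]]' 15
python3 - <<'E'
from h import *
plan(483,107.2,150,-9.5)
plan(483,107.2,150,170.5)
E
```

```text
time_s: 16.68
tool_pos: [0.6365, -0.1527, 0.0182]
tool_rot: [-33.5, 90.0, 19.1]
force: [0.1, -0.1, 0.9]
grip_width: 0.0149
t 16.68 tcp [ 636.5 -152.7   18.2] jaw az 52.5 tilt 0.01 grip 14.9 F [ 0.1 -0.1  0.9] q7 79.0
shift [-131.8, 279.9, 112.9] turn [1.083, 0.0, 0.0] dist 329.0 jaw-> -369.5 rel az -382.0
t 16.68 tcp [ 636.5 -152.7   18.2] jaw az 52.5 tilt 0.01 grip 14.9 F [ 0.1 -0.1  0.9] q7 79.0
shift [-131.8, 279.9, 112.9] turn [1.083, 0.0, 0.0] dist 329.0 jaw-> 710.5 rel az 698.0
```

```bash
python3 -m pendant '[[8,[-30,0,0],[0,0,0]],[8,[-65,0,0],[0,0,0]],[8,[-100,0,0],[0,0,0]],[8,[-132,20,8],[0.1,0,0]],[8,[-132,50,20],[0.22,0,0]],[8,[-132,85,34],[0.34,0,0]],[8,[-132,120,48],[0.46,0,0]],[8,[-132,155,62],[0.58,0,0]],[8,[-132,190,77],[0.7,0,0]],[8,[-132,225,91],[0.82,0,0]]]'
python3 - <<'E'
from h import *
plan(483,107.2,150,-9.5)
E
```

```text
time_s: 17.52
tool_pos: [0.5192, 0.0464, 0.1502]
tool_rot: [89.6, 90.0, 98.1]
force: [0.1, 1.1, 0.2]
grip_width: 0.0152
t 17.52 tcp [519.2  46.4 150.2] jaw az 8.6 tilt 0.03 grip 15.2 F [0.1 1.1 0.2] q7 6.0
shift [0.2, 65.6, -26.8] turn [0.315, -0.0, -0.001] dist 71.0 jaw-> -369.5 rel az -382.0
```

```bash
python3 -m pendant '[[8,[0,30,-12],[0.12,0,0]],[8,[0,54.5,-22.3],[0.263,0,0]],[8,[0,54.5,-22.3],[0.263,0,0]],[8,[0,54.5,-22.3],[0.263,0,0]],[8,[0,54.5,-22.3],[0.263,0,0]]]'
python3 - <<'E'
from h import *
plan(483,107.2,24,-9.5)
E
```

```text
time_s: 17.93
tool_pos: [0.4902, 0.0951, 0.1504]
tool_rot: [12.4, 90.0, 6.2]
force: [0.3, -0.5, -0.1]
grip_width: 0.0148
t 17.93 tcp [490.2  95.1 150.4] jaw az -6.1 tilt 0.03 grip 14.8 F [ 0.3 -0.5 -0.1] q7 -17.0
shift [126.4, 11.3, -8.5] turn [0.059, 0.0, -0.0] dist 127.0 jaw-> 350.5 rel az 338.0
```

```bash
python3 -m pendant '[[8,[0,11.3,-8.5],[0.059,0,0]],[8,[30,11.3,-8.5],[0.059,0,0]],[8,[60,11.3,-8.5],[0.059,0,0]],[8,[90,11.3,-8.5],[0.059,0,0]],[8,[110,11.3,-8.5],[0.059,0,0]],[8,[120,11.3,-8.5],[0.059,0,0]],[8,[125,11.3,-8.5],[0.059,0,0]],[8,[125,11.3,-8.5],[0.059,0,0]]]'
python3 - <<'E'
from h import *
plan(483,107.2,22.5,-9.5)
d=optics.read_camera("scene"); cv2.imwrite("pics/s6.png",cv2.resize(d["image"][150:300,160:340],None,fx=4,fy=4))
E
```

```text
time_s: 18.6
tool_pos: [0.483, 0.1064, 0.0249]
tool_rot: [-109.0, 89.9, -118.6]
force: [-0.8, 0.3, -1.4]
grip_width: 0.0149
t 18.6 tcp [483.  106.4  24.9] jaw az -9.7 tilt 0.08 grip 14.9 F [-0.8  0.3 -1.4] q7 -14.0
shift [2.4, 0.8, -0.1] turn [-0.003, -0.0, 0.001] dist 3.0 jaw-> -369.5 rel az -382.0
```

View pics/s6.png

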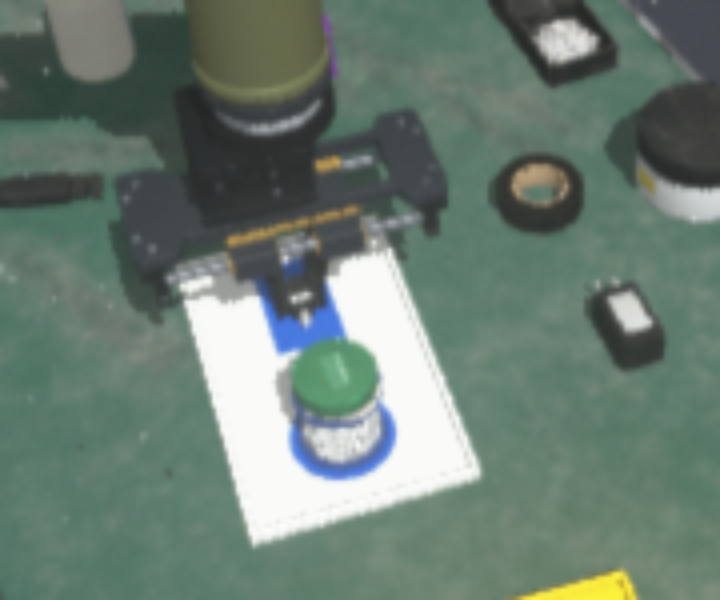

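The plug (303,295) is between the fingers over the oblong pad, barrel toward the reel. Setting it down.

```bash
python3 -m pendant '[[8,[1.2,0.8,0],[0,0,0]],[8,[2.5,0.8,0],[0,0,0]],[8,[2.5,0.8,0],[0,0,0]],[45,[2.5,0.8,0],[0,0,0]],[45,[2.5,0.8,0],[0,0,0]],[45,[2.5,0.8,0],[0,0,0]],[45,[2.5,0.8,0],[0,0,0]],[45,[-25,0.8,0],[0,0,0]],[45,[-60,0.8,0],[0,0,0]],[45,[-95,0.8,0],[0,0,0]]]'
python3 - <<'E'
from h import *
plan(668.4,113.4,130,-12)
plan(668.4,113.4,130,10)
E
```

```text
time_s: 19.48
tool_pos: [0.4821, 0.1076, 0.1207]
tool_rot: [-126.7, 89.8, -136.3]
force: [0.9, 0.5, 0.2]
grip_width: 0.0439
t 19.48 tcp [482.1 107.6 120.7] jaw az -9.6 tilt 0.15 grip 43.9 F [0.9 0.5 0.2] q7 -21.0
shift [-9.7, 37.0, 182.7] turn [0.041, -0.002, 0.002] dist 187.0 jaw-> -372 rel az -381.6
t 19.48 tcp [482.1 107.6 120.7] jaw az -9.6 tilt 0.15 grip 43.9 F [0.9 0.5 0.2] q7 -21.0
shift [-9.7, 37.0, 182.7] turn [-0.343, -0.002, 0.002] dist 187.0 jaw-> -350 rel az -359.6
```

```bash
python3 -m pendant '[[60,[-20,0,10],[-0.1,0,0]],[87,[-10,10,45],[-0.22,0,0]],[87,[-10,18,80],[-0.34,0,0]],[87,[-10,25,115],[-0.46,0,0]],[87,[-10,32,150],[-0.58,0,0]],[87,[-10,37,183],[-0.7,0,0]],[87,[-10,37,183],[-0.82,0,0]],[87,[-10,37,183],[-0.94,0,0]],[87,[-10,37,183],[-1.06,0,0]],[87,[-10,37,183],[-1.18,0,0]]]' 15
python3 -m pendant '[[87,[0,0,0],[-0.035,0,0]],[87,[0,0,0],[-0.035,0,0]]]'
python3 - <<'E'
from h import *
plan(668.4,113.4,19.5,60)
d=optics.read_camera("top");P=cloud(d); cv2.imwrite("pics/t7.png",cv2.resize(d["image"][100:320,160:440],None,fx=2.5,fy=2.5))
hh=P[(abs(P[...,0]-.483)<.035)&(abs(P[...,1]-.107)<.05)]
E
```

```text
time_s: 20.32
tool_pos: [0.6696, 0.1139, 0.1296]
tool_rot: [157.4, 89.9, -144.3]
force: [0.6, -0.1, -0.3]
grip_width: 0.0865
time_s: 20.48
tool_pos: [0.6695, 0.114, 0.13]
tool_rot: [109.2, 90.0, 169.2]
force: [-0.0, -0.4, 0.1]
grip_width: 0.0868
t 20.48 tcp [669.5 114.  130. ] jaw az 60.0 tilt 0.03 grip 86.8 F [-0.  -0.4  0.1] q7 58.0
shift [110.5, 0.6, -1.1] turn [0.001, -0.0, -0.0] dist 111.0 jaw-> -300 rel az -309.6
```

View pics/t7.png

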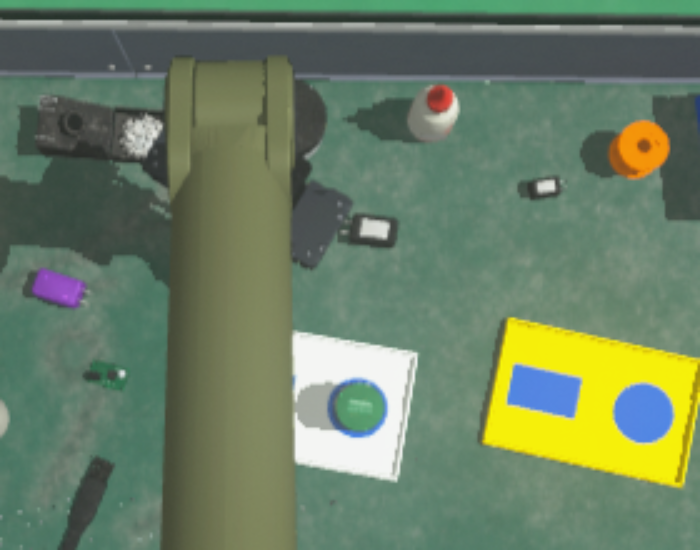

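The tape is under the forearm here; the stack and yellow tray are undisturbed. Descending on the tape.

```bash
python3 -m pendant '[[87,[20,0.6,-1],[0,0,0]],[87,[50,0.6,-1],[0,0,0]],[87,[75,0.6,-1],[0,0,0]],[87,[92,0.6,-1],[0,0,0]],[87,[103,0.6,-1],[0,0,0]],[87,[109,0.6,-1],[0,0,0]],[87,[109,0.6,-1],[0,0,0]],[87,[109,0.6,-1],[0,0,0]]]'
python3 - <<'E'
from h import *
plan(668.4,113.4,19.5,60)
d=optics.read_camera("scene"); cv2.imwrite("pics/s7.png",cv2.resize(d["image"][110:260,220:400],None,fx=4,fy=4))
E
```

```text
time_s: 21.2
tool_pos: [0.6691, 0.1136, 0.022]
tool_rot: [-54.8, 89.9, 5.2]
force: [0.4, -0.6, 0.3]
grip_width: 0.0871
t 21.2 tcp [669.1 113.6  22. ] jaw az 60.0 tilt 0.06 grip 87.1 F [ 0.4 -0.6  0.3] q7 61.0
shift [2.5, 0.5, -0.6] turn [-0.0, 0.001, 0.001] dist 3.0 jaw-> -300 rel az -309.6
```

View pics/s7.png

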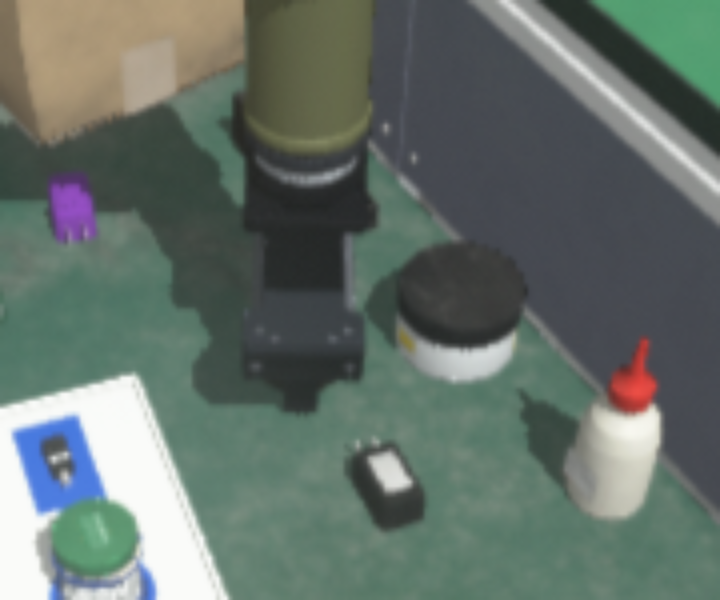

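The plug lies nicely on the oblong pad (58,460), and the gripper clears the black jar (460,310). Closing.

```bash
python3 -m pendant '[[87,[2.5,0.5,-0.6],[0,0,0]],[50,[2.5,0.5,-0.6],[0,0,0]],[50,[2.5,0.5,-0.6],[0,0,0]],[50,[2.5,0.5,-0.6],[0,0,0]],[50,[2.5,0.5,-0.6],[0,0,0]],[50,[2.5,0.5,-0.6],[0,0,0]],[50,[2.5,0.5,-0.6],[0,0,0]],[50,[2.5,0.5,-0.6],[0,0,0]]]' 15
python3 - <<'E'
from h import *
plan(462.5,-312.3,150,-12)
E
```

```text
time_s: 21.92
tool_pos: [0.6679, 0.1133, 0.0189]
tool_rot: [-20.4, 90.0, 39.6]
force: [-0.2, 0.6, 0.1]
grip_width: 0.0592
t 21.92 tcp [667.9 113.3  18.9] jaw az 60.0 tilt 0.01 grip 59.2 F [-0.2  0.6  0.1] q7 61.0
shift [-131.2, -35.0, -471.3] turn [1.257, 0.0, -0.0] dist 490.0 jaw-> -372 rel az -338.0
```

```bash
python3 -m pendant '[[50,[-30,0,0],[0,0,0]],[50,[-65,0,0],[0,0,0]],[50,[-100,0,0],[0,0,0]],[50,[-131,-2,-27],[0.09,0,0]],[50,[-131,-5,-62],[0.19,0,0]],[50,[-131,-7,-97],[0.29,0,0]],[50,[-131,-10,-132],[0.39,0,0]],[50,[-131,-12,-167],[0.49,0,0]],[50,[-131,-15,-202],[0.59,0,0]],[50,[-131,-18,-237],[0.69,0,0]]]'
python3 - <<'E'
from h import *
plan(462.5,-312.3,150,-12)
E
```

```text
time_s: 22.75
tool_pos: [0.5638, -0.1022, 0.1497]
tool_rot: [59.5, 90.0, 79.7]
force: [-0.3, -0.5, -0.1]
grip_width: 0.0594
t 22.75 tcp [ 563.8 -102.2  149.7] jaw az 20.2 tilt 0.03 grip 59.4 F [-0.3 -0.5 -0.1] q7 38.0
shift [-0.4, -162.2, -167.5] turn [0.562, 0.0, -0.001] dist 233.0 jaw-> -372 rel az -338.0
```

```bash
python3 -m pendant '[[50,[0,-25,-25],[0.09,0,0]],[50,[0,-50,-51],[0.18,0,0]],[50,[0,-75,-77],[0.27,0,0]],[50,[0,-100,-103],[0.36,0,0]],[50,[0,-125,-129],[0.45,0,0]],[50,[0,-150,-155],[0.54,0,0]],[50,[0,-162,-167.5],[0.562,0,0]],[50,[0,-162,-167.5],[0.562,0,0]],[50,[0,-162,-167.5],[0.562,0,0]],[50,[0,-162,-167.5],[0.562,0,0]]]'
python3 - <<'E'
from h import *
plan(462.5,-312.3,25,-12)
E
```

```text
time_s: 23.58
tool_pos: [0.4652, -0.3101, 0.1495]
tool_rot: [94.6, 89.9, 83.0]
force: [0.7, 0.9, -0.7]
grip_width: 0.0599
t 23.58 tcp [ 465.2 -310.1  149.5] jaw az -11.7 tilt 0.06 grip 59.9 F [ 0.7  0.9 -0.7] q7 32.0
shift [124.5, -2.8, -2.2] turn [0.006, -0.0, -0.001] dist 125.0 jaw-> 348 rel az 382.0
```

```bash
python3 -m pendant '[[50,[25,-2.8,-2.2],[0.006,0,0]],[50,[60,-2.8,-2.2],[0.006,0,0]],[50,[90,-2.8,-2.2],[0.006,0,0]],[50,[110,-2.8,-2.2],[0.006,0,0]],[50,[120,-2.8,-2.2],[0.006,0,0]],[50,[125,-2.8,-2.2],[0.006,0,0]],[50,[125,-2.8,-2.2],[0.006,0,0]],[50,[125,-2.8,-2.2],[0.006,0,0]]]'
python3 - <<'E'
from h import *
plan(462.5,-312.3,23,-12)
d=optics.read_camera("scene"); cv2.imwrite("pics/s8.png",cv2.resize(d["image"][270:420,220:400],None,fx=4,fy=4))
E
```

```text
time_s: 24.25
tool_pos: [0.463, -0.3136, 0.0258]
tool_rot: [-11.2, 89.9, -23.2]
force: [0.2, -0.6, -0.0]
grip_width: 0.0594
t 24.25 tcp [ 463.  -313.6   25.8] jaw az -12.0 tilt 0.1 grip 59.4 F [ 0.2 -0.6 -0. ] q7 39.0
shift [2.8, 1.2, -0.7] turn [-0.0, 0.002, 0.0] dist 3.0 jaw-> -372 rel az -338.0
```

View pics/s8.png

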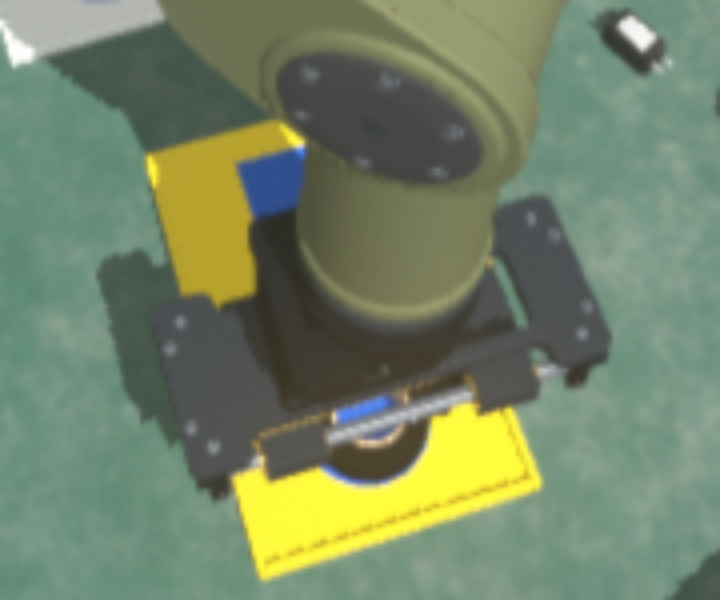

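The tape (375,455) sits over the round pad with the fingers inside the tray. Releasing.

```bash
python3 -m pendant '[[50,[1.5,1.2,-0.7],[0,0,0]],[50,[2.8,1.2,-0.7],[0,0,0]],[50,[2.8,1.2,-0.7],[0,0,0]],[74,[2.8,1.2,-0.7],[0,0,0]],[74,[2.8,1.2,-0.7],[0,0,0]],[74,[2.8,1.2,-0.7],[0,0,0]],[74,[2.8,1.2,-0.7],[0,0,0]],[74,[-25,1.2,-0.7],[0,0,0]],[74,[-60,1.2,-0.7],[0,0,0]],[74,[-95,1.2,-0.7],[0,0,0]]]'
python3 - <<'E'
from h import *
plan(659,-17.4,150,-6.7)
E
```

```text
time_s: 25.13
tool_pos: [0.4603, -0.312, 0.12]
tool_rot: [-174.7, 89.8, 173.2]
force: [1.7, 0.7, 0.3]
grip_width: 0.0738
t 25.13 tcp [ 460.3 -312.   120. ] jaw az -12.1 tilt 0.17 grip 73.8 F [1.7 0.7 0.3] q7 33.0
shift [-30.5, 329.8, 132.4] turn [-0.095, -0.003, 0.0] dist 357.0 jaw-> -366.7 rel az -365.2
```

```bash
python3 - <<'E'
from h import *
plan(654,-13,150,-6.7)
E
python3 -m pendant '[[80,[-30,25,10],[-0.02,0,0]],[87,[-30,60,24],[-0.04,0,0]],[87,[-30,98,39],[-0.06,0,0]],[87,[-30,136,54],[-0.08,0,0]],[87,[-30,174,69],[-0.095,0,0]],[87,[-30,212,84],[-0.095,0,0]],[87,[-30,250,99],[-0.095,0,0]],[87,[-30,288,113],[-0.095,0,0]],[87,[-30,320,124],[-0.095,0,0]],[87,[-30,333,126.5],[-0.095,0,0]]]'
python3 -m pendant '[[87,[0,0,0],[0,0,0]],[87,[0,0,0],[0,0,0]]]'
python3 - <<'E'
from h import *
plan(654,-13,26,-6.7)
for cam in("top","scene"):
    d=optics.read_camera(cam);P=cloud(d)
    for l in("tape_centre","adapter_centre","plug_centre"):
      for r in models.masks_of(cam,l)[:3]:
        c,wh,a,zt,n=topfit(P,r["pixels"]); print(cam,l,round(r["confidence"],2),np.round(c,1),wh,zt.round(1),round(a,1))
cv2.imwrite("pics/s9.png",cv2.resize(d["image"][160:420,220:420],None,fx=2.3,fy=2.3))
E
```

```text
t 25.13 tcp [ 460.3 -312.   120. ] jaw az -12.1 tilt 0.17 grip 73.8 F [1.7 0.7 0.3] q7 33.0
shift [-30.5, 333.0, 126.6] turn [-0.095, -0.003, 0.0] dist 358.0 jaw-> -366.7 rel az -365.6
time_s: 25.97
tool_pos: [0.6571, -0.0058, 0.1488]
tool_rot: [88.1, 89.9, 81.9]
force: [-0.2, 0.6, 0.2]
grip_width: 0.0869
time_s: 26.13
tool_pos: [0.6544, -0.0132, 0.1492]
tool_rot: [-126.6, 89.9, -133.2]
force: [-0.9, -0.3, 0.2]
grip_width: 0.087
t 26.13 tcp [654.4 -13.2 149.2] jaw az -6.6 tilt 0.11 grip 87.0 F [-0.9 -0.3  0.2] q7 7.0
shift [123.2, 0.4, -0.3] turn [0.002, -0.001, 0.002] dist 123.0 jaw-> 353.3 rel az 354.4
top tape_centre 0.69 [ 463.9 -311.4] [56.1, 60.9] 25.9 -89.4
top adapter_centre 0.7 [592.6 328. ] [29.2, 50.7] 30.5 72.4
top adapter_centre 0.47 [ 710.1 -205.7] [20.1, 35.8] 20.3 -81.8
top adapter_centre 0.26 [ 475.3 -257.5] [141.4, 222.1] 9.3 77.7
top plug_centre 0.46 [484.  103.9] [14.8, 35.4] 21.0 79.4
scene tape_centre 0.89 [ 461.9 -314.5] [57.8, 58.0] 23.9 -32.3
scene adapter_centre 0.75 [589.1 322.7] [27.1, 46.6] 28.0 72.0
scene adapter_centre 0.62 [ 708.8 -208.6] [20.0, 35.8] 18.6 -79.2
scene adapter_centre 0.59 [657.1 -19.9] [28.4, 49.6] 27.6 81.7
scene plug_centre 0.65 [482.6 101.4] [15.0, 36.0] 20.2 77.1
```

View pics/s9.png

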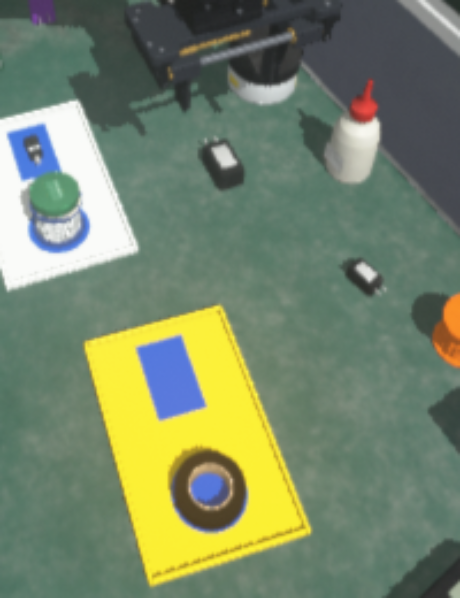

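Tape (210,490) is centred on its pad and the plug and stack are fine. The adapter is free at (222,162). Descending.

```bash
python3 -m pendant '[[87,[25,0.4,-0.3],[0,0,0]],[87,[60,0.4,-0.3],[0,0,0]],[87,[90,0.4,-0.3],[0,0,0]],[87,[105,0.4,-0.3],[0,0,0]],[87,[115,0.4,-0.3],[0,0,0]],[87,[122,0.4,-0.3],[0,0,0]],[87,[122,0.4,-0.3],[0,0,0]],[87,[122,0.4,-0.3],[0,0,0]]]'
python3 - <<'E'
from h import *
plan(654,-13,26,-6.7)
d=optics.read_camera("scene"); cv2.imwrite("pics/s10.png",cv2.resize(d["image"][150:300,240:420],None,fx=4,fy=4))
E
```

```text
time_s: 27.2
tool_pos: [0.6555, -0.0129, 0.0289]
tool_rot: [5.9, 89.9, -0.7]
force: [-0.1, -0.6, 0.5]
grip_width: 0.0871
t 27.2 tcp [655.5 -12.9  28.9] jaw az -6.6 tilt 0.1 grip 87.1 F [-0.1 -0.6  0.5] q7 11.0
shift [2.9, -0.3, -1.5] turn [0.001, 0.002, -0.0] dist 3.0 jaw-> -366.7 rel az -365.6
```

View pics/s10.png

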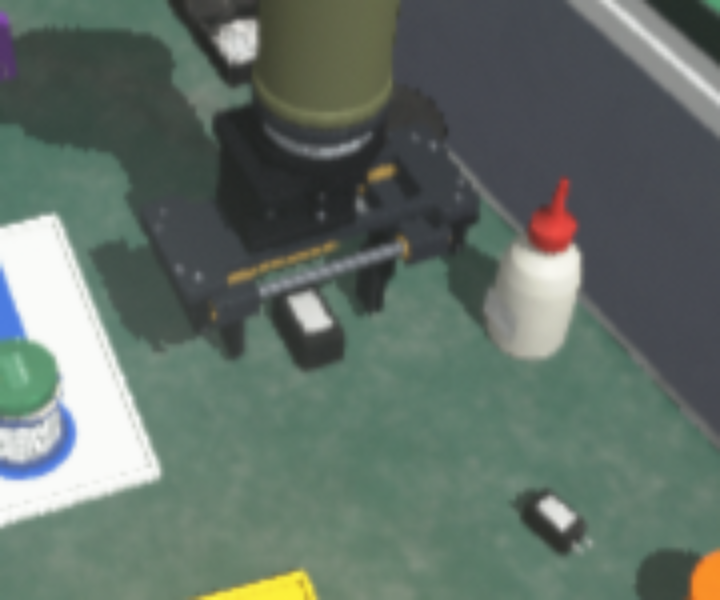

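The adapter (310,325) lies between the fingers and the bottle is clear. Closing.

```bash
python3 -m pendant '[[87,[2.9,0,0],[0,0,0]],[87,[2.9,0,0],[0,0,0]],[20,[2.9,0,0],[0,0,0]],[20,[2.9,0,0],[0,0,0]],[20,[2.9,0,0],[0,0,0]],[20,[2.9,0,0],[0,0,0]],[20,[2.9,0,0],[0,0,0]],[20,[2.9,0,0],[0,0,0]],[20,[2.9,0,0],[0,0,0]],[20,[2.9,0,0],[0,0,0]]]' 15
python3 - <<'E'
from h import *
import math
a=math.radians(78); print(485.6+4.4*math.cos(a),-204.7+4.4*math.sin(a))
plan(486.5,-200.4,150,-12)
E
```

```text
time_s: 28.08
tool_pos: [0.6545, -0.0127, 0.0248]
tool_rot: [-164.5, 90.0, -171.1]
force: [0.1, -0.2, -0.4]
grip_width: 0.0413
486.5148114395982 -200.39615055677123
t 28.08 tcp [654.5 -12.7  24.8] jaw az -6.6 tilt 0.01 grip 41.3 F [ 0.1 -0.2 -0.4] q7 11.0
shift [-125.2, -205.9, -145.2] turn [0.094, -0.0, 0.0] dist 281.0 jaw-> -372 rel az -349.6
```

Fingers still closing; a few more rows.

```bash
python3 -m pendant '[[20,[0,0,0],[0,0,0]],[20,[0,0,0],[0,0,0]],[20,[0,0,0],[0,0,0]],[20,[0,0,0],[0,0,0]]]' 18
python3 -m pendant '[[20,[-30,0,0],[0,0,0]],[20,[-65,0,0],[0,0,0]],[20,[-100,0,0],[0,0,0]],[20,[-125,-20,-14],[0.02,0,0]],[20,[-125,-50,-35],[0.04,0,0]],[20,[-125,-80,-56],[0.06,0,0]],[20,[-125,-110,-77],[0.08,0,0]],[20,[-125,-140,-98],[0.094,0,0]],[20,[-125,-170,-119],[0.094,0,0]],[20,[-125,-195,-137],[0.094,0,0]]]'
python3 -m pendant '[[20,[0,-11,-9],[0,0,0]],[20,[0,-11,-9],[0,0,0]],[20,[0,-11,-9],[0,0,0]],[20,[0,-11,-9],[0,0,0]]]'
python3 - <<'E'
from h import *
plan(486.5,-200.4,31,-12)
d=optics.read_camera("scene"); cv2.imwrite("pics/s11.png",cv2.resize(d["image"][210:400,220:400],None,fx=3,fy=3))
E
```

```text
time_s: 28.42
tool_pos: [0.6546, -0.0127, 0.0249]
tool_rot: [-1.4, 90.0, -8.1]
force: [0.4, 0.9, 0.0]
grip_width: 0.0319
time_s: 29.25
tool_pos: [0.4935, -0.1926, 0.1497]
tool_rot: [154.1, 90.0, 142.0]
force: [0.2, -0.3, -0.0]
grip_width: 0.032
time_s: 29.58
tool_pos: [0.4861, -0.1977, 0.1499]
tool_rot: [55.5, 89.9, 43.6]
force: [1.0, 0.6, -0.5]
grip_width: 0.032
t 29.58 tcp [ 486.1 -197.7  149.9] jaw az -11.9 tilt 0.06 grip 32.0 F [ 1.   0.6 -0.5] q7 16.0
shift [118.9, -2.6, 0.9] turn [0.002, 0.001, -0.001] dist 119.0 jaw-> -12 rel az 10.4
```

View pics/s11.png

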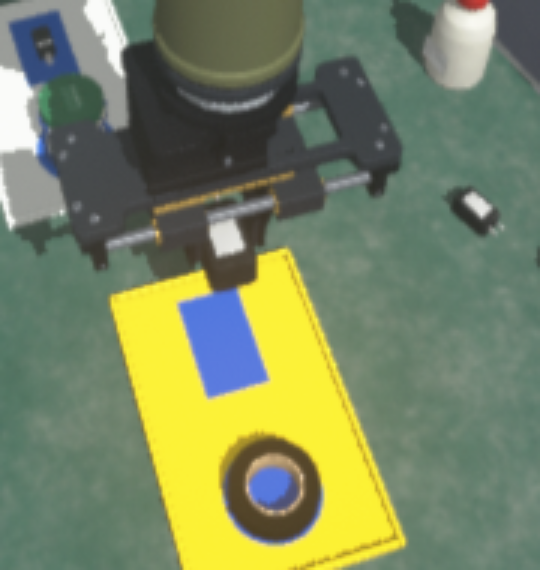

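Adapter held level at (228,255). Lowering to 29 mm.

```bash
python3 -m pendant '[[20,[25,-2.6,0.9],[0,0,0]],[20,[60,-2.6,0.9],[0,0,0]],[20,[90,-2.6,0.9],[0,0,0]],[20,[106,-2.6,0.9],[0,0,0]],[20,[114,-2.6,0.9],[0,0,0]],[20,[119,-2.6,0.9],[0,0,0]],[20,[119,-2.6,0.9],[0,0,0]],[20,[119,-2.6,0.9],[0,0,0]]]'
python3 - <<'E'
from h import *
plan(486.5,-200.4,29,-12)
E
```

```text
time_s: 30.3
tool_pos: [0.4863, -0.2021, 0.0316]
tool_rot: [-8.8, 89.9, -20.8]
force: [0.2, 1.1, 0.2]
grip_width: 0.0317
t 30.3 tcp [ 486.3 -202.1   31.6] jaw az -12.0 tilt 0.08 grip 31.7 F [0.2 1.1 0.2] q7 25.0
shift [2.6, 1.7, -0.1] turn [0.0, 0.001, 0.0] dist 3.0 jaw-> -372 rel az -349.6
```

```bash
python3 -m pendant '[[20,[1.4,1.7,0],[0,0,0]],[20,[2.6,1.7,0],[0,0,0]],[20,[2.6,1.7,0],[0,0,0]],[65,[2.6,1.7,0],[0,0,0]],[65,[2.6,1.7,0],[0,0,0]],[65,[2.6,1.7,0],[0,0,0]],[65,[2.6,1.7,0],[0,0,0]],[65,[-25,1.7,0],[0,0,0]],[65,[-60,1.7,0],[0,0,0]],[65,[-95,1.7,0],[0,0,0]]]'
python3 -m pendant '[[65,[-30,100,0],[0,0,0]],[65,[-60,100,-20],[0,0,0]],[65,[-60,140,100],[0,0,0]],[65,[-60,140,100],[0,0,0]],[65,[-60,140,100],[0,0,0]],[65,[-60,140,100],[0,0,0]],[65,[-60,140,100],[0,0,0]]]'
python3 - <<'E'
from h import *
plan(486,-200,150,-12)
for cam in("top","scene"):
    d=optics.read_camera(cam);P=cloud(d); cv2.imwrite(f"pics/{cam}12.png",d["image"])
    for l in("tape_centre","adapter_centre","plug_centre","tin_centre","jar_centre","board_centre"):
      for r in models.masks_of(cam,l)[:3]:
        if r["confidence"]<.3: continue
        c,wh,a,zt,n=topfit(P,r["pixels"]); print(cam,l,round(r["confidence"],2),np.round(c,1),wh,zt.round(1),round(a,1))
E
```

```text
time_s: 31.13
tool_pos: [0.4844, -0.2006, 0.1263]
tool_rot: [-158.2, 89.8, -170.3]
force: [0.7, 0.4, -0.3]
grip_width: 0.0636
time_s: 31.72
tool_pos: [0.6149, -0.082, 0.1855]
tool_rot: [-69.8, 89.9, -81.5]
force: [-0.7, -0.2, -0.7]
grip_width: 0.065
t 31.72 tcp [614.9 -82.  185.5] jaw az -11.8 tilt 0.11 grip 65.0 F [-0.7 -0.2 -0.7] q7 7.0
shift [35.6, -141.7, -102.1] turn [0.004, 0.001, 0.002] dist 178.0 jaw-> -372 rel az -349.6
top tape_centre 0.85 [ 464.6 -310.5] [57.0, 59.5] 25.8 -42.0
top adapter_centre 0.8 [ 486.9 -149.3] [34.3, 156.3] 34.3 89.7
top adapter_centre 0.69 [591.4 327.1] [28.5, 48.7] 29.9 70.0
top plug_centre 0.53 [484.1 104.7] [14.8, 32.9] 21.2 78.9
top tin_centre 0.48 [467.4   5.8] [38.8, 48.3] 72.4 -18.0
top jar_centre 0.75 [467.7   5.6] [38.8, 49.1] 72.1 -18.0
top jar_centre 0.67 [449.3 405.4] [45.2, 46.6] 106.2 -89.0
scene tape_centre 0.75 [ 462.3 -314.3] [58.3, 59.5] 23.8 60.2
scene adapter_centre 0.62 [ 708.1 -208.5] [20.2, 32.8] 18.8 -84.0
scene adapter_centre 0.56 [590.8 320.9] [27.1, 47.2] 28.3 66.1
scene adapter_centre 0.55 [ 484.3 -205.9] [27.8, 49.9] 31.7 78.0
scene plug_centre 0.62 [ 475.5 -258.9] [143.0, 221.1] 8.1 78.0
scene plug_centre 0.4 [482.3 101.4] [14.3, 33.5] 19.9 76.2
scene tin_centre 0.87 [465.1  -2.1] [48.9, 49.6] 69.7 -42.0
scene jar_centre 0.81 [445.6 399.8] [38.2, 40.6] 104.0 -81.1
```

View pics/scene12.png

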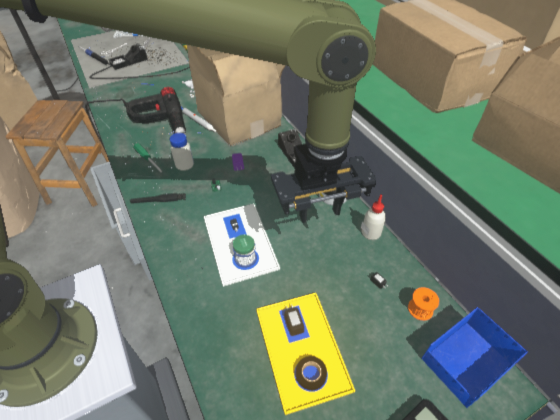

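View pics/top12.png

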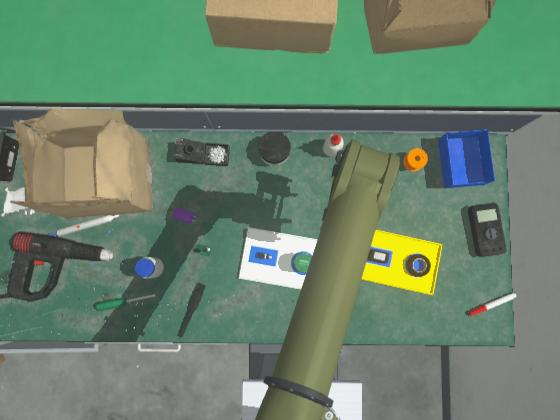

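Both pictures show both kits complete: adapter at (293,320), tape at (311,373), plug at (235,227) and the tin on the reel at (244,246) in the scene view. The arm is clear and the bystanders haven't moved. Handing in.

```bash
python3 -m pendant '[[65,[0,0,0],[0,0,0]],[65,[0,0,0],[0,0,0]],[65,[0,0,0],[0,0,0]],[65,[0,0,0],[0,0,0]]]'; python3 -c "
from cell import env; print(env.sign_off())"
```

```text
time_s: 32.75
tool_pos: [0.6125, -0.0843, 0.1858]
tool_rot: [-169.2, 90.0, 178.8]
force: [-0.2, -0.5, -0.6]
grip_width: 0.0649
the job is handed in; nothing more can be done
None
```

Both kits are made up and handed in at about 33 s. All five things were placed at the first attempt and released. The jar, the board and the look-alikes were left alone.

**Last checks**
- **Positions:** tape, adapter, reel and plug measured within about 3 mm of their pad centres, and the tin within about 2 mm of the reel axis. The reel was measured just before the tin went on.
- **Angles:** adapter and plug lay within about 4° of their pad lengths.
- **Heights:** all agreed with things resting on the tray floor, and the tin on the reel.
- **Bystanders:** the jar measured within about 5 mm of where it started. The networks missed the board in the last pictures, but it shows in its original place.

**Disagreements**
- The two cameras differ by a steady 3–4 mm in y. I averaged the readings for the grasps and placings.
- In the last top view the forearm hid part of the tin and adapter, so those two readings came out poor there. For them I relied on the scene camera.

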